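# Close up a row of valve slices on the assembly rail and bolt it in

## Task

Push the row of four valve slices along the rail from its rear end, as one train that stays together, until the front slice is fully home against the end stop. Then push the keeper's plate fully in, so that its bolt closes the channel behind the row. Only push with the fingers: do not lift any slice, and leave the spare slice, wrench, jar and can where they are.

Things in the scene. Friction and masses are not known exactly. Their poses are not given: they have to be found in the camera images.
- rail: the assembly rail, fixed to the bench: grey plate 400 x 90 x 8 mm with a steel wall 6 mm thick, 10 mm high along each side: a straight channel 63 mm wide inside, its floor 8 mm, wall tops 18 mm above the bench. Origin: centre of the plate's underside. x runs along the channel to the end stop, y across it, away from the keeper's side, z up. Rear end (x = -200 mm) open. Oiled: the row slides with 1 to 4 N.
- stop_face (a point): centre of the end stop's face on which the front slice comes to rest, at rail x = 170 mm, 30 mm above the bench; the stop is a dark steel block 75 mm wide, top 52 mm above the bench. Axes as the rail's.
- row_rear_home (a point): point on the channel's floor, mid-width, at rail x = 26 mm, where the rear face of the row lies when it is home. Slice origins are then at rail x = 152, 116, 80 and 44 mm. Axes as the rail's.
- keeper (a joint): how far the keeper is in, m: 0 drawn out, 0.050 fully in, at a hard stop; starts at 0 to 0.006, clear of the channel. A steel bolt at rail x = 8 to 22 mm, 20 to 31 mm above the bench, that slides over the wall in the rail's +y through a dark bracket 36 mm high. In, it shuts the channel 4 mm behind the home row. Takes about 3 N, no spring, stays where left.
- keeper_face (a point): centre of the outer face of the keeper's upright push plate: 36 mm wide along the rail, 10 mm thick, from 12 to 52 mm above the bench; moves with the keeper. The face looks along the rail's -y; push it along +y. At joint value 0 it lies at rail x = 15, y = -120 mm; this point is 32 mm above the bench.
- slice1: valve slice no. 1 of the row (the front one, nearest the end stop): a plain aluminium block 36 mm long along the rail, 60 mm wide across it, 50 mm high, 0.14 to 0.26 kg, two dark round ports in its top. Origin: centre of its underside; its x axis points along the rail to the end stop, z up.
- slice2: valve slice no. 2 of the row (second): a plain aluminium block 36 mm long along the rail, 60 mm wide across it, 50 mm high, 0.14 to 0.26 kg, two dark round ports in its top. Origin: centre of its underside; its x axis points along the rail to the end stop, z up.
- slice3: valve slice no. 3 of the row (third): a plain aluminium block 36 mm long along the rail, 60 mm wide across it, 50 mm high, 0.14 to 0.26 kg, two dark round ports in its top. Origin: centre of its underside; its x axis points along the rail to the end stop, z up.
- slice4: valve slice no. 4 of the row (the rearmost, whose rear face, 18 mm behind its origin, is free to push): a plain aluminium block 36 mm long along the rail, 60 mm wide across it, 50 mm high, 0.14 to 0.26 kg, two dark round ports in its top. Origin: centre of its underside; its x axis points along the rail to the end stop, z up.
- spare: a spare valve slice like those of the row, standing on the bench beside the rail; not part of the job, leave it. Origin: centre of its underside.
- wrench: steel open-ended wrench 170 mm long lying on the bench beside the rail; leave it. Origin at the middle of its underside.
- jar: amber glass jar, 56 mm across, 75 mm high, with a dark lid, standing on the bench on the keeper's side of the rail near the end stop; leave it. Origin: centre of its underside.
- can: steel can with a paper label, 64 mm across, 120 mm high, standing on the bench beyond the end stop; leave it. Origin: centre of its underside.
Mind the look-alikes: they are no part of the job. Leave any yellow look-alike of the slice1 alone.

How it is judged:
By the outcome, as a careful person would: the job done as asked, in the order asked, and still so for the second after the job is handed in, with the robot touching nothing.
It also fails if it takes over 45 s, if anything falls off the work surface, if the arm or the gripper's body presses on something with over 40 N, if the wrist force passes 120 N, or if a joint passes its speed limit or range.

## Robot

A 6-joint arm with a two-finger parallel gripper is mounted at the origin on the work surface. World frame = base frame: x ahead of the robot, y to its left, z up, the work surface at z = 0. Lengths are in m, angles in degrees, forces in N, time in s.
With the tool pointing down it reaches from about 0.3 to 0.75 m from the base axis. Payload 8.5 kg.
Tool frame: the origin (TCP) lies on the centre line of the jaws, within the pads' length; the fingertips stand 25 mm ahead of it and the grasp point (between the pads) lies 6 mm ahead of it; z points along the fingers, y is the line along which they close (so a half turn about z gives the same grasp; the last joint's range is limited). The gripper opens to 85 mm and grips with 20 to 120 N. Pads are 22 mm wide; open, the fingers measure 114 mm over their backs; the gripper's body (76 mm by 85 mm) begins 54 mm behind the grasp point. The pads swing forward as they close: fully open they stand 13 mm farther back than shut.
Start: joints at [56.878, 21.807, 74.336, -0, 83.858, -12.336], TCP at [0.195, 0.514, 0.256] pointing down, gripper open.
Joint ranges: [-178.18, 178.18], [-50.72, 133.34], [12.68, 142.11], [-81.47, 261.47], [9.98, 163.14], [-165.26, 165.26]. Speed limits (degrees/s): [136.94, 136.94, 180, 180, 180, 180].

## Interface

Orientations are given as a 3x3 rotation matrix whose columns are the frame's x, y, z axes.
In Python, from rig import telemetry, optics, env gives the robot as it stands.
- The arm moves only by the tool send_rows, never from a script. Its argument "deltas" is a list that holds one entry, the list of rows, each a list of 7 numbers: the shift along the tool's x, y, z in m, then the turn, a rotation vector about the tool's x, y, z in rad, then the opening, from -1 (shut) to 1 (fully open), so that 0 is half open. In form: [[[x, y, z, ax, ay, az, grip], ...]]. A call has 1 to 12 rows; each row shifts and turns the commanded pose from where the row before left it, along the tool's axes as they then stand; what a row does not reach is not made up. A row lasts 1/8 s, in which the tool goes at most 62.5 mm and 10.7 degrees, less where a joint would pass 70% of its speed; a pose out of reach is approached as far as the arm can. A call is refused whole if a number of a shift passes 0.0625 or a number of a turn 0.188, either way. A call with a gripper value outside its range is refused whole. The fingers move at their own pace and stop on an object; "squeeze" is the grip in N (left out, the last holds). Time passes only in rows, so rows that do not move let the fingers close. It gives the time, the measured TCP pose, the force, the opening and the grip force at its end, in the units of the state.
- telemetry.observe(): the state, without advancing time (a new reading comes with each control period).
- optics.get_image(name): name is "side" or "top" or "wrist"; returns a dict with "image" (420x560x3 uint8, red, green, blue), "range_z" (420x560 float32, m along the optical axis (not along the pixel's ray), 0 where there is no reading), "K" (3x3 intrinsics, pixels), "rvec" (rotation vector, rad) and "tvec" (3), from world to camera coordinates, as OpenCV has them; the wrist camera has in their place "hand_eye" (4x4, takes a point from camera to tool coordinates, whose origin is the TCP and whose axes are the flange's). Camera axes: x right, y down, z forward; pixel columns grow to the right and rows downward; lengths in m; the calibration is good to about 2 mm. A picture is of the moment at which its call begins: read the wrist's pose just before it.
- env.close_job(): hands the job in; it is judged then, once.
The state is a dict: "time_s": time; "q": joint angles; "qvel": joint speeds; "joint_efforts": joint torques, N m; "position": TCP position; "tool_rot": TCP orientation; "ft_force": force on the tool from outside, world axes, zero at the start; "wrist_torque": the same for the moment, N m; "grip_width": finger opening in m; "gripper_force": force on a finger pad.
Only numpy, scipy, OpenCV 4.12 (cv2) and the standard library are available. Lean on these libraries where they do the work, as an engineer would, in place of code of your own. Each camera call takes 0.05 s, during which the arm holds its last target. There are 200 camera calls.

## Working session

There is one attempt and no reset: what is moved stays moved. The work goes in short steps, Python scripts to look and compute and a tool call to move; the robot and the scene stay as the last step left them, time stands still between calls to the robot, and variables do not carry over. Pictures are saved under pics/ and viewed, at most 10 in all, crops included, and the job is handed in when it is done.

Besides the shell and the picture viewer there is one more tool, called after "Emit:" by a JSON object that holds its "name" and its "arguments", one argument or row to a line. send_rows: Moves the arm, as the interface text tells. Its arguments: {"type":"object","properties":{"deltas":{"type":"array"},"squeeze":{"type":"number"}},"required":["deltas"]}

```bash
mkdir -p pics
cat > h.py <<'E'
import numpy as np, cv2
from rig import telemetry, optics, env
def grab(n):
    d=optics.get_image(n); np.savez('/tmp/%s.npz'%n,**d); return d
def world(d,uv=None):
    "world xyz map from range"
    K=d['K'];h,w=d['range_z'].shape
    u,v=np.meshgrid(np.arange(w),np.arange(h)); z=d['range_z']
    p=np.stack([(u-K[0,2])/K[0,0]*z,(v-K[1,2])/K[1,1]*z,z],-1)
    R=cv2.Rodrigues(np.asarray(d['rvec'],float))[0]
    return (p-np.asarray(d['tvec']).ravel())@R
E
python3 - <<'E'
from h import *
s=telemetry.observe();print(s['time_s'],s['position'],s['tool_rot'],s['ft_force'])
a=[grab(n) for n in('top','side')]
for n,d in zip(('top','side'),a):
    cv2.imwrite('pics/%s0.png'%n,d['image'][...,::-1]); print(d['K'],d['rvec'],d['tvec'])
E
```

```text
0.0 [0.19504956 0.51396784 0.25569417] [[-9.34911768e-01  3.54879333e-01 -8.03362943e-04]
 [ 3.54880116e-01  9.34910948e-01 -1.27360054e-03]
 [ 2.99098301e-04 -1.47580167e-03 -9.99998866e-01]] [-0.07976819 -0.35124897  0.16055855]
[[496.97957677   0.         279.6890365 ]
 [  0.         496.97957677 213.39081888]
 [  0.           0.           1.        ]] [ 2.14850255 -2.15353768  0.11462521] [0.07286124 0.57537273 0.99839872]
[[391.33380906   0.         278.55144653]
 [  0.         391.33380906 212.89035894]
 [  0.           0.           1.        ]] [ 0.81951718 -2.62852894  1.03345927] [0.53361102 0.24569543 0.65012642]
```

View pics/top0.png

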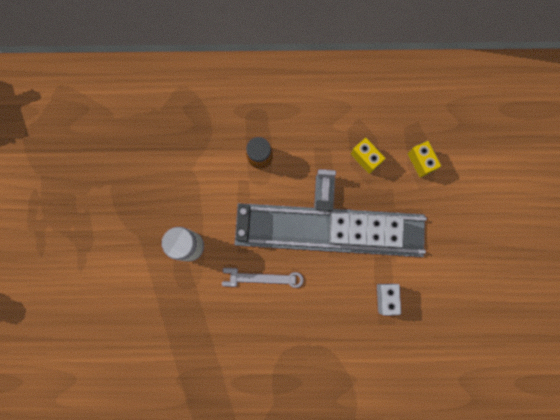

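View pics/side0.png

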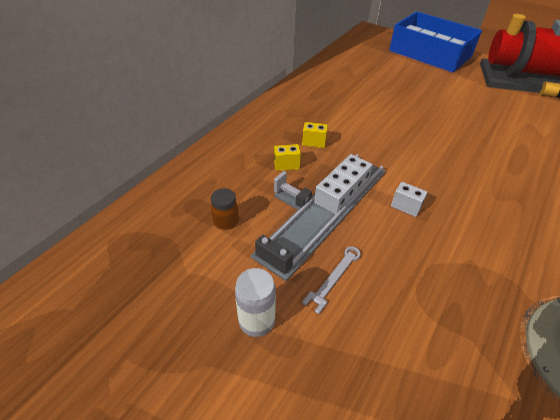

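The top view shows the row at about (340–395, 230), the end stop at (243, 224), the open rear end at (425, 236) and the keeper plate at (326, 173). The look-alikes are a grey spare at (390, 300) and two yellow blocks at (369, 155) and (425, 158). The four slices in the channel are the job. Next I'll measure, with an enlarged crop to confirm.

Run:
```python
from h import *
d=dict(np.load('/tmp/top.npz')); W=world(d); z=W[...,2]
print('bench z',np.median(z[330:400,200:500]))
def box(m):
    n,l,s,c=cv2.connectedComponentsWithStats(m.astype(np.uint8))
    for i in range(1,n):
        if s[i,4]>40:
            p=W[l==i]; r=cv2.minAreaRect((p[:,:2]*1000).astype(np.float32))
            print(s[i,:4],s[i,4],'c',np.round(r[0],1),'size',np.round(r[1],1),'ang',round(r[2],2),'z',np.round(np.median(p[:,2]),4))
roi=np.zeros(z.shape,bool); roi[120:330,150:460]=1
print('top 53-63');box(roi&(z>.053)&(z<.064))
print('46-54');box(roi&(z>.046)&(z<.054))
print('rail');box(roi&(z>.004)&(z<.024))
print('high');box(roi&(z>.064))
im=d['image'][140:270,225:440,::-1]
cv2.imwrite('pics/crop0.png',cv2.resize(im,None,fx=3.6,fy=3.6,interpolation=cv2.INTER_CUBIC))
```

```text
bench z 0.00024740641813820856
top 53-63
[239 205  10  18] 74 c [573.3 145.3] size [35.4 18.4] ang 0.1 z 0.0544
[330 213  73  34] 2110 c [ 539.1 -104.6] size [145.   60.4] ang 86.42 z 0.0585
[236 225  12  16] 75 c [534.7 149.6] size [22.  29.8] ang 85.76 z 0.0545
46-54
[353 138  32  32] 473 c [ 699.1 -113.2] size [60.2 36.3] ang 42.86 z 0.0503
[412 141  29  33] 478 c [ 691.2 -232.5] size [60. 38.] ang 25.81 z 0.0504
[246 149  26  16] 74 c [690.9 112.6] size [27.  53.2] ang 13.99 z 0.0492
[318 170  18   6] 77 c [659.5 -25.7] size [35.6 10.5] ang 85.73 z 0.0518
[235 204  15  37] 324 c [556.1 148.4] size [24.2 75. ] ang 86.2 z 0.0517
[380 284  21  31] 528 c [ 400.  -149.6] size [60.  36.4] ang 2.32 z 0.0504
rail
[408 151  15  27] 84 c [ 683.7 -216.8] size [59.6  7.5] ang 29.65 z 0.0148
[350 152  21  22] 68 c [ 687.4 -100.7] size [58.9  1.8] ang 41.55 z 0.0132
[234 174 193  83] 5320 c [578.7 -37.5] size [405.2 162.1] ang 86.16 z 0.0089
[328 177   7  24] 127 c [632.6 -38.4] size [11.9 51.3] ang 86.71 z 0.0084
[222 266  81  23] 715 c [439.4 109.6] size [168.6  40.5] ang 84.47 z 0.0074
[376 284   5  30] 55 c [ 399.8 -132. ] size [ 5.1 59.8] ang 88.41 z 0.015
high
[246 137  24  25] 475 c [587.6  99.3] size [285.7  48.1] ang 8.05 z 0.0752
[162 227  37  34] 991 c [471.8 180.8] size [246.6  63.2] ang 65.56 z 0.1195
```

View pics/crop0.png

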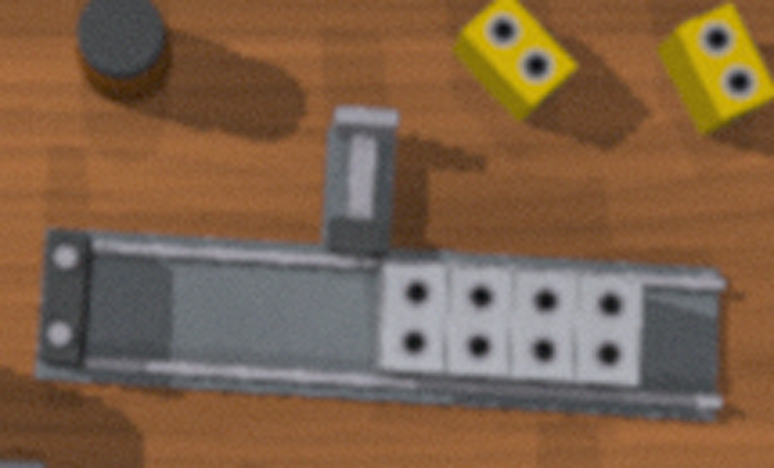

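The crop confirms the job items: four grey slices in the channel, the keeper drawn out on the far side, and the stop on the left. From the fits:
- Rail x axis is at 86.2° in world.
- Rail origin is at about (0.544, -0.033).
- Row rear is at rail x ≈ -0.144, so the row has about 0.17 m to travel.

Now I turn the tool, shut the fingers and move behind the row.

Emit:
{"name": "send_rows", "arguments": {
  "deltas": [
    [[0,0,0,0,0,0.182,-1],[0,0,0,0,0,0.182,-1],[0,0,0,0,0,0.182,-1],[0,0,0,0,0,0.182,-1],[0,0,0,0,0,0.182,-1],[0,0,0,0,0,0.182,-1],[0,0,0,0,0,0.182,-1],[-0.05,0.027,0,0,0,0,-1],[-0.05,0.027,0,0,0,0,-1],[-0.05,0.027,0,0,0,0,-1],[-0.05,0.027,0,0,0,0,-1],[-0.05,0.027,0,0,0,0,-1]]
  ]
}}

```text
time_s: 1.6
position: [0.3137, 0.2541, 0.2562]
tool_rot: [[0.066, 0.998, -0.0], [0.998, -0.066, -0.0], [-0.0, -0.0, -1.0]]
ft_force: [1.1, 0.2, -0.1]
grip_width: -0.0002
gripper_force: 0.0
```

Emit:
{"name": "send_rows", "arguments": {
  "deltas": [
    [[-0.05,0.027,0,0,0,0,-1],[-0.05,0.027,0,0,0,0,-1],[-0.05,0.027,0,0,0,0,-1],[-0.05,0.027,0,0,0,0,-1],[-0.05,0.027,0,0,0,0,-1],[-0.05,0.027,0,0,0,0,-1],[-0.05,0.027,0,0,0,0,-1],[-0.05,0.027,0,0,0,0,-1],[-0.05,0.027,0,0,0,0,-1],[0,0,0,0,0,0,-1],[0,0,0,0,0,0,-1]]
  ]
}}

```text
time_s: 2.98
position: [0.5258, -0.2088, 0.2559]
tool_rot: [[0.066, 0.998, -0.001], [0.998, -0.066, 0.001], [0.001, -0.001, -1.0]]
ft_force: [-0.4, -0.1, 0.8]
grip_width: -0.0001
gripper_force: 0.0
```

```bash
cat >> h.py <<'E'
ex=np.array([.067,.9978,0]); ey=np.array([-.9978,.067,0]); O=np.array([.5439,-.0332,0])
def st():
    s=telemetry.observe(); p=np.array(s['position'])-O; R=np.array(s['tool_rot'])
    print('t',s['time_s'],'rail',np.round([p@ex,p@ey,p[2]],4),'toolx deg',np.degrees(np.arctan2(R[1,0],R[0,0])).round(2),'z',R[:,2].round(4),'F',np.round(s['ft_force'],2),'w',s['grip_width'])
E
python3 -c "
from h import *
st()"
```

```text
t 2.975 rail [-0.1764  0.0063  0.2559] toolx deg 86.21 z [-1.e-03  9.e-04 -1.e+00] F [-0.36 -0.09  0.8 ] w -8.863945157766719e-05
```

Emit:
{"name": "send_rows", "arguments": {
  "deltas": [
    [[0,0.006,0.04,0,0,0,-1],[0,0,0.04,0,0,0,-1],[0,0,0.04,0,0,0,-1],[0,0,0.04,0,0,0,-1],[0,0,0.03,0,0,0,-1],[0,0,0.016,0,0,0,-1],[0,0,0,0,0,0,-1]]
  ]
}}

```text
time_s: 3.85
position: [0.532, -0.2089, 0.0503]
tool_rot: [[0.065, 0.998, -0.001], [0.998, -0.065, 0.001], [0.001, -0.001, -1.0]]
ft_force: [0.1, -0.4, 0.7]
grip_width: -0.0001
gripper_force: 0.0
```

Run:
```python
from h import *
st(); a=grab('side'); cv2.imwrite('pics/side1.png',cv2.resize(a['image'][130:290,230:430,::-1],None,fx=3.5,fy=3.5))
```

```text
t 3.85 rail [-1.761e-01  1.000e-04  5.030e-02] toolx deg 86.27 z [-8.e-04  6.e-04 -1.e+00] F [ 0.08 -0.4   0.71] w -9.217468368805917e-05
```

View pics/side1.png

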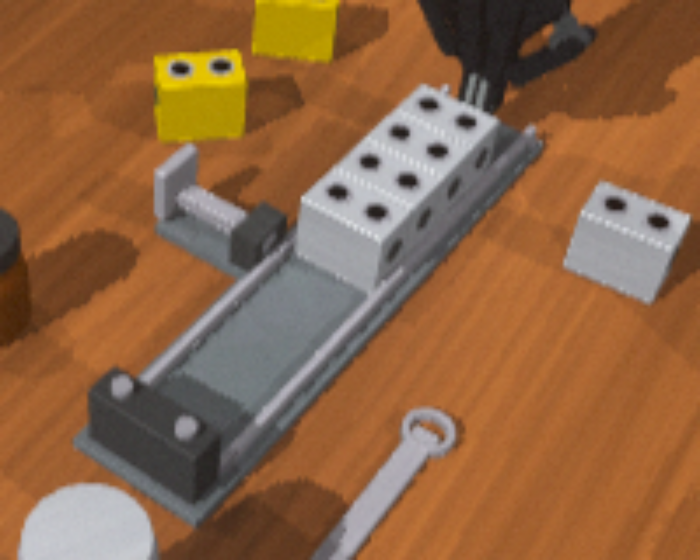

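The shut fingers stand centred behind the rear slice, at about (480, 90) in the crop, clear of it. I approach gently, then push at a steady slow speed.

Emit:
{"name": "send_rows", "arguments": {
  "deltas": [
    [[0.007,0,0,0,0,0,-1],[0.006,0,0,0,0,0,-1],[0.003,0,0,0,0,0,-1],[0.002,0,0,0,0,0,-1],[0.002,0,0,0,0,0,-1],[0.002,0,0,0,0,0,-1],[0.002,0,0,0,0,0,-1],[0.003,0,0,0,0,0,-1],[0.004,0,0,0,0,0,-1],[0.004,0,0,0,0,0,-1],[0.003,0,0,0,0,0,-1],[0.002,0,0,0,0,0,-1]]
  ]
}}

```text
time_s: 5.4
position: [0.5348, -0.1695, 0.0503]
tool_rot: [[0.066, 0.998, 0.0], [0.998, -0.066, -0.0], [-0.0, 0.0, -1.0]]
ft_force: [-0.8, -2.3, -0.6]
grip_width: -0.0001
gripper_force: 0.8
```

```bash
cat >> h.py <<'E'
def rowfit():
    d=grab('top'); W=world(d); P=W-O; x=P@ex; y=P@ey; z=P[...,2]
    m=(abs(y)<.036)&(z>.054)&(z<.062)&(x>-.2)&(x<.169)
    c,_=np.histogram(x[m],np.arange(-.2,.18,.005)); 
    r=cv2.minAreaRect((np.c_[x[m],y[m]]*1000).astype(np.float32))
    print('row x',np.percentile(x[m],[.3,99.7]).round(4),'y',np.percentile(y[m],[.5,99.5]).round(4),r)
    k=(y<-.05)&(y>-.16)&(abs(x-.015)<.03)&(z>.046)&(z<.056)
    print('plate',np.median(x[k]).round(4),np.median(y[k]).round(4))
    return d
E
python3 - <<'E'
from h import *
st(); rowfit()
E
```

```text
t 5.4 rail [-1.366e-01 -1.000e-04  5.030e-02] toolx deg 86.23 z [ 0. -0. -1.] F [-0.8  -2.28 -0.56] w -0.00013035280202452636
row x [-0.1055  0.0176] y [-0.0298  0.0297] ((-44.58864974975586, -0.09345436096191406), (124.793212890625, 60.484336853027344), 0.03828128054738045)
plate 0.0144 -0.1141
```

Contact is made, at 2.3 N, and the train is moving straight. I continue.

Emit:
{"name": "send_rows", "arguments": {
  "deltas": [
    [[0.003,0,0,0,0,0,-1],[0.004,0,0,0,0,0,-1],[0.005,0,0,0,0,0,-1],[0.006,0,0,0,0,0,-1],[0.006,0,0,0,0,0,-1],[0.006,0,0,0,0,0,-1],[0.006,0,0,0,0,0,-1],[0.006,0,0,0,0,0,-1],[0.006,0,0,0,0,0,-1],[0.006,0,0,0,0,0,-1],[0.006,0,0,0,0,0,-1],[0.006,0,0,0,0,0,-1]]
  ]
}}

```text
time_s: 6.95
position: [0.5392, -0.1035, 0.0504]
tool_rot: [[0.066, 0.998, 0.0], [0.998, -0.066, -0.0], [-0.0, 0.0, -1.0]]
ft_force: [0.4, -1.3, 0.1]
grip_width: -0.0
gripper_force: 0.9
```

Emit:
{"name": "send_rows", "arguments": {
  "deltas": [
    [[0.006,0,0,0,0,0,-1],[0.006,0,0,0,0,0,-1],[0.006,0,0,0,0,0,-1],[0.006,0,0,0,0,0,-1],[0.006,0,0,0,0,0,-1],[0.006,0,0,0,0,0,-1],[0.006,0,0,0,0,0,-1],[0.006,0,0,0,0,0,-1],[0.005,0,0,0,0,0,-1],[0.004,0,0,0,0,0,-1],[0.003,0,0,0,0,0,-1],[0.002,0,0,0,0,0,-1]]
  ]
}}

```text
time_s: 8.45
position: [0.5433, -0.0418, 0.0503]
tool_rot: [[0.066, 0.998, -0.0], [0.998, -0.066, -0.0], [-0.0, -0.0, -1.0]]
ft_force: [-0.8, -1.5, 0.0]
grip_width: 0.0002
gripper_force: 1.0
```

Run:
```python
from h import *
st(); rowfit()
```

```text
t 8.45 rail [-0.0087  0.0001  0.0503] toolx deg 86.22 z [-0. -0. -1.] F [-0.79 -1.55  0.01] w 0.00024775443090328564
row x [0.0527 0.1452] y [-0.0297  0.0299] ((85.8726806640625, 0.159332275390625), (60.35231018066406, 119.65391540527344), 89.78031158447266)
plate 0.0144 -0.1145
```

Emit:
{"name": "send_rows", "arguments": {
  "deltas": [
    [[0.003,0,0,0,0,0,-1],[0.004,0,0,0,0,0,-1],[0.004,0,0,0,0,0,-1],[0.003,0,0,0,0,0,-1],[0.002,0,0,0,0,0,-1],[0.002,0,0,0,0,0,-1],[0.001,0,0,0,0,0,-1],[0.001,0,0,0,0,0,-1],[0.001,0,0,0,0,0,-1],[0.001,0,0,0,0,0,-1],[0.001,0,0,0,0,0,-1]]
  ]
}}

```text
time_s: 9.88
position: [0.5447, -0.019, 0.0503]
tool_rot: [[0.066, 0.998, -0.0], [0.998, -0.066, 0.0], [0.0, -0.0, -1.0]]
ft_force: [-0.0, -1.7, 0.1]
grip_width: -0.0001
gripper_force: 0.9
```

Emit:
{"name": "send_rows", "arguments": {
  "deltas": [
    [[0.001,0,0,0,0,0,-1],[0,0,0,0,0,0,-1]]
  ]
}}

```text
time_s: 10.12
position: [0.5448, -0.0179, 0.0503]
tool_rot: [[0.066, 0.998, -0.0], [0.998, -0.066, 0.0], [0.0, -0.0, -1.0]]
ft_force: [1.6, -0.7, 0.8]
grip_width: -0.0001
gripper_force: 0.2
```

Emit:
{"name": "send_rows", "arguments": {
  "deltas": [
    [[0.001,0,0,0,0,0,-1],[0.0005,0,0,0,0,0,-1]]
  ]
}}

```text
time_s: 10.38
position: [0.545, -0.0174, 0.0503]
tool_rot: [[0.066, 0.998, 0.0], [0.998, -0.066, -0.002], [-0.002, 0.0, -1.0]]
ft_force: [-1.4, -9.6, -0.3]
grip_width: -0.0002
gripper_force: 4.5
```

Emit:
{"name": "send_rows", "arguments": {
  "deltas": [
    [[0.0005,0,0,0,0,0,-1],[0.0005,0,0,0,0,0,-1]]
  ]
}}

```text
time_s: 10.62
position: [0.545, -0.0173, 0.0504]
tool_rot: [[0.066, 0.998, -0.0], [0.998, -0.066, -0.003], [-0.003, 0.0, -1.0]]
ft_force: [-2.3, -14.2, 0.5]
grip_width: -0.0
gripper_force: 7.5
```

Run:
```python
from h import *
st(); rowfit()
```

```text
t 10.625 rail [ 0.0159 -0.0001  0.0504] toolx deg 86.24 z [-1.0e-04 -3.2e-03 -1.0e+00] F [ -2.25 -14.22   0.49] w -1.8863780730096504e-05
row x [0.0524 0.1686] y [-0.0297  0.0298] ((109.57749938964844, -0.18851280212402344), (118.79318237304688, 60.386932373046875), 0.0979057177901268)
plate 0.0144 -0.1141
```

Force rose to 14 N with no further motion, so the row is hard against the stop. I back off, rise, go round to the keeper and turn the tool.

Emit:
{"name": "send_rows", "arguments": {
  "deltas": [
    [[-0.002,0,0,0,0,0,-1],[-0.005,0,0,0,0,0,-1],[-0.01,0,0,0,0,0,-1],[-0.015,0,0,0,0,0,-1],[0,0,-0.03,0,0,0,-1],[0,0,-0.05,0,0,0,-1],[0,0,-0.04,0,0,0,-1],[0.01,0.04,0,0,0,0,-1],[0.01,0.05,0,0,0,0,-1],[0.01,0.04,0,0,0,0,-1],[0,0.02,0,0,0,0,-1]]
  ]
}}

```text
time_s: 12.05
position: [0.6959, -0.0279, 0.1696]
tool_rot: [[0.065, 0.998, -0.0], [0.998, -0.065, 0.0], [0.0, -0.0, -1.0]]
ft_force: [-0.3, -0.4, 0.4]
grip_width: -0.0
gripper_force: 0.0
```

Emit:
{"name": "send_rows", "arguments": {
  "deltas": [
    [[0,0,0,0,0,-0.175,-1],[0,0,0,0,0,-0.175,-1],[0,0,0,0,0,-0.175,-1],[0,0,0,0,0,-0.175,-1],[0,0,0,0,0,-0.175,-1],[0,0,0,0,0,-0.175,-1],[0,0,0,0,0,-0.175,-1],[0,0,0,0,0,-0.175,-1],[0,0,0,0,0,-0.171,-1],[0,0,0,0,0,0,-1]]
  ]
}}

```text
time_s: 13.3
position: [0.6945, -0.0283, 0.1702]
tool_rot: [[-0.998, 0.068, -0.0], [0.068, 0.998, 0.0], [0.0, 0.0, -1.0]]
ft_force: [-0.5, 0.1, -0.2]
grip_width: -0.0002
gripper_force: 0.0
```

Run:
```python
from h import *
st(); d=rowfit()
```

```text
t 13.3 rail [ 0.0149 -0.1499  0.1702] toolx deg 176.11 z [-3.e-04  0.e+00 -1.e+00] F [-0.54  0.11 -0.16] w -0.00021514966120631885
row x [0.0992 0.1686] y [-0.0298  0.0299] ((133.1827392578125, -0.029514312744140625), (71.09471893310547, 60.377559661865234), 0.018836544826626778)
plate nan nan
  return _methods._mean(a, axis=axis, dtype=dtype,
  ret = ret.dtype.type(ret / rcount)
```

Emit:
{"name": "send_rows", "arguments": {
  "deltas": [
    [[0,0,0.03,0,0,0,-1],[0,0,0.04,0,0,0,-1],[0,0,0.035,0,0,0,-1],[0,0,0.015,0,0,0,-1],[0,0,0,0,0,0,-1],[0.005,0,0,0,0,0,-1],[0.005,0,0,0,0,0,-1],[0.003,0,0,0,0,0,-1],[0.002,0,0,0,0,0,-1],[0.002,0,0,0,0,0,-1],[0.002,0,0,0,0,0,-1],[0.002,0,0,0,0,0,-1]]
  ]
}}

```text
time_s: 14.85
position: [0.6739, -0.0261, 0.0504]
tool_rot: [[-0.998, 0.066, 0.001], [0.066, 0.998, -0.0], [-0.001, -0.0, -1.0]]
ft_force: [3.0, 0.1, -1.1]
grip_width: -0.0001
gripper_force: 1.3
```

Emit:
{"name": "send_rows", "arguments": {
  "deltas": [
    [[0.003,0,0,0,0,0,-1],[0.004,0,0,0,0,0,-1],[0.004,0,0,0,0,0,-1],[0.004,0,0,0,0,0,-1],[0.004,0,0,0,0,0,-1],[0.004,0,0,0,0,0,-1]]
  ]
}}

```text
time_s: 15.6
position: [0.6504, -0.0245, 0.0503]
tool_rot: [[-0.998, 0.066, -0.0], [0.066, 0.998, -0.0], [0.0, -0.0, -1.0]]
ft_force: [3.1, 0.0, -2.2]
grip_width: -0.0003
gripper_force: 1.4
```

Run:
```python
from h import *
st(); a=grab('side'); cv2.imwrite('pics/side2.png',cv2.resize(a['image'][130:290,230:430,::-1],None,fx=3.5,fy=3.5))
```

```text
t 15.6 rail [ 0.0158 -0.1056  0.0503] toolx deg 176.23 z [-0. -0. -1.] F [ 3.08  0.   -2.16] w -0.0002907822858812909
```

View pics/side2.png

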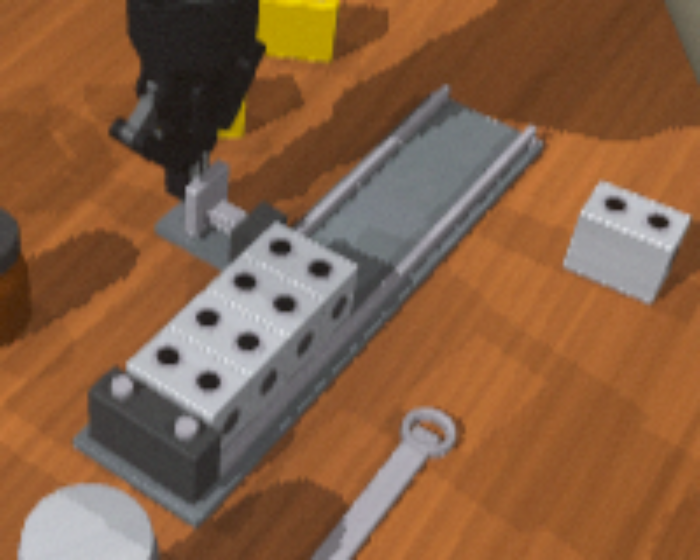

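The row sits against the stop (crop (120–350, 225–410)). The plate at (205, 200) is moving in under the fingers with about 3 N. About 25 mm remain.

Emit:
{"name": "send_rows", "arguments": {
  "deltas": [
    [[0.004,0,0,0,0,0,-1],[0.004,0,0,0,0,0,-1],[0.004,0,0,0,0,0,-1],[0.003,0,0,0,0,0,-1],[0.003,0,0,0,0,0,-1],[0.002,0,0,0,0,0,-1],[0.001,0,0,0,0,0,-1],[0.001,0,0,0,0,0,-1]]
  ]
}}

```text
time_s: 16.65
position: [0.6287, -0.0231, 0.0503]
tool_rot: [[-0.998, 0.066, 0.0], [0.066, 0.998, -0.0], [-0.0, -0.0, -1.0]]
ft_force: [2.9, -0.8, 0.2]
grip_width: 0.0
gripper_force: 1.3
```

Emit:
{"name": "send_rows", "arguments": {
  "deltas": [
    [[0.001,0,0,0,0,0,-1],[0.001,0,0,0,0,0,-1]]
  ]
}}

```text
time_s: 16.9
position: [0.6267, -0.023, 0.0503]
tool_rot: [[-0.998, 0.066, 0.0], [0.066, 0.998, -0.0], [-0.0, -0.0, -1.0]]
ft_force: [2.8, -0.3, -0.7]
grip_width: 0.0002
gripper_force: 1.3
```

Emit:
{"name": "send_rows", "arguments": {
  "deltas": [
    [[0.001,0,0,0,0,0,-1],[0.0005,0,0,0,0,0,-1]]
  ]
}}

```text
time_s: 17.15
position: [0.6258, -0.023, 0.0504]
tool_rot: [[-0.998, 0.066, 0.002], [0.066, 0.998, -0.0], [-0.002, -0.0, -1.0]]
ft_force: [7.7, -0.7, -2.1]
grip_width: -0.0001
gripper_force: 3.4
```

Emit:
{"name": "send_rows", "arguments": {
  "deltas": [
    [[0.0005,0,0,0,0,0,-1],[0.0005,0,0,0,0,0,-1]]
  ]
}}

```text
time_s: 17.4
position: [0.6257, -0.0229, 0.0505]
tool_rot: [[-0.998, 0.066, 0.004], [0.066, 0.998, -0.0], [-0.004, -0.0, -1.0]]
ft_force: [11.3, -0.0, -5.2]
grip_width: -0.0003
gripper_force: 5.5
```

The keeper is at its hard stop: force climbed to 11 N with no motion, at the predicted position. I withdraw and check.

Emit:
{"name": "send_rows", "arguments": {
  "deltas": [
    [[-0.002,0,0,0,0,0,-1],[-0.005,0,0,0,0,0,-1],[-0.015,0,0,0,0,0,-1],[-0.02,0,0,0,0,0,-1],[-0.015,0,0,0,0,0,-1],[0,0,-0.03,0,0,0,-1],[0,0,-0.05,0,0,0,-1],[0,0,-0.05,0,0,0,-1],[0,0,-0.03,0,0,0,-1],[0,0,0,0,0,0,-1]]
  ]
}}

```text
time_s: 18.65
position: [0.6815, -0.0265, 0.2128]
tool_rot: [[-0.998, 0.066, 0.004], [0.066, 0.998, -0.001], [-0.004, -0.001, -1.0]]
ft_force: [-0.4, -0.4, -1.3]
grip_width: -0.0003
gripper_force: 0.0
```

Emit:
{"name": "send_rows", "arguments": {
  "deltas": [
    [[0,-0.05,0,0,0,0,-1],[0,-0.05,0,0,0,0,-1],[0,-0.05,0,0,0,0,-1],[0,-0.05,0,0,0,0,-1],[0,-0.05,0,0,0,0,-1],[0,0,0,0,0,0,-1],[0,0,0,0,0,0,-1]]
  ]
}}

```text
time_s: 19.52
position: [0.6644, -0.2753, 0.2088]
tool_rot: [[-0.998, 0.066, -0.002], [0.066, 0.998, 0.002], [0.002, 0.002, -1.0]]
ft_force: [-0.2, 0.3, -0.1]
grip_width: 0.0001
gripper_force: 0.0
```

Run:
```python
from h import *
st(); d=rowfit(); a=grab('side')
f=lambda i:cv2.resize(i,(400,400))
cv2.imwrite('pics/fin.png',np.hstack([f(d['image'][120:320,220:420,::-1]),f(a['image'][130:290,220:380,::-1])]))
```

```text
t 19.525 rail [-0.2335 -0.1365  0.2088] toolx deg 176.24 z [-0.0022  0.0018 -1.    ] F [-0.17  0.28 -0.1 ] w 8.698448123199293e-05
row x [0.0275 0.1686] y [-0.0297  0.0296] ((97.47178649902344, -0.15853118896484375), (142.64654541015625, 60.323734283447266), 0.11091557145118713)
plate 0.0157 -0.0649
```

View pics/fin.png

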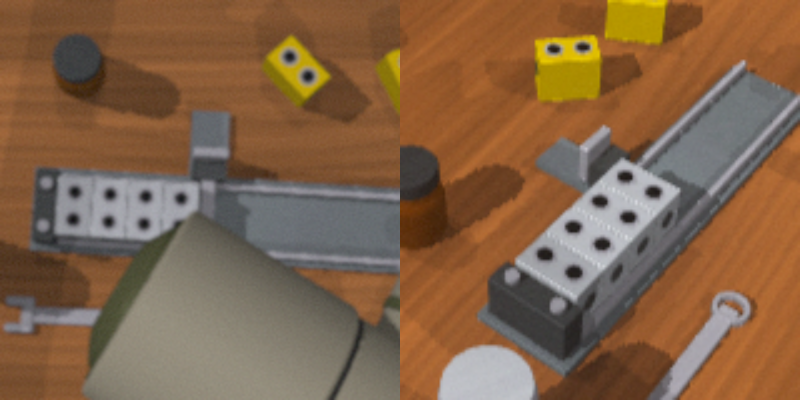

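The row is tight against the stop (left panel, (45–200, 205)) with the bolt across behind it at (205, 195). The plate centre is at rail y = -65 mm, which is fully in, and the neighbours are untouched. I'm handing in.

```bash
python3 -c "
from rig import env
print(env.close_job())"
```

```text
the job is handed in; nothing more can be done
None
```

The four slices are home against the end stop, the keeper is fully in with its bolt behind the row, and the job was handed in at about 19.5 s with nothing else touched.

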